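# Undo the token box's press-and-turn cap, whichever way it turns

## Task

The laundry-token box on the key shelf is closed by a sprung press-and-turn cap, and nobody remembers which way it comes undone. Grip the cap by its raised bar, press it right down to its stop and, keeping it pressed, try turning it one way and, if it soon jams, the other way, until it has turned about a sixth of a turn and comes to its end stop. Then lift the cap straight off and finish while still holding it in the gripper, level and still, about 10 cm above the box, leaving the other things on the shelf where they lie.

Things in the scene. Friction and masses are not known exactly. Their poses are not given: they have to be found in the camera images.
- box: Token box: bare-metal box fixed to the shelf, 172 x 100 mm, 70 mm high (dark foot 2 mm wider all round). Origin on its underside below the cap's axis: the box reaches 50 mm to its -x, 122 mm to its +x and 50 mm to either side; z up. A narrow dark token slot is in the top 85 mm along +x. At the start the cap's x axis lies along the box's x axis (within 0.06 rad).
- cap: The cap, loose, 0.08 to 0.17 kg: grey plastic round flange 62 mm across, 20 to 26 mm above the origin, a straight bar on top, and below it a stem 26 mm across with two lugs at its foot, 50 mm across them along its x axis. Origin on the axis at the foot of the stem, z up; 56 mm above the shelf when closed, the flange then being 6 mm above the box's top.
- cap_bar (a point): Point to grip, on the cap's axis, 48 mm above the cap's origin, in the raised bar: 46 mm long along the cap's y axis, 16 mm thick along its x axis (close the fingers along x), from 26 to 54.5 mm above the cap's origin; axes as the cap's.
- mouth (a point): Centre of the box's mouth, level with the box's top, 70 mm above the shelf; the cap turns about its vertical axis. Pressed, the cap turns freely one way, clockwise or anticlockwise (differs each time, cannot be seen), and jams about 0.2 rad the other way. On the free side it lifts out from about 0.75 rad up to its end stop at about 1.1 rad. Turning takes under 0.3 N m; jammed, much more.
- plunger (a joint): Sprung plunger in the box under the cap's stem: how far it is pressed, in m; 0 with the cap resting or off, about 0.006 with the cap pressed until its flange meets the box's top. It pushes up with 5 N at first, 10 N there. Pressed less than 4 mm the cap is locked both ways by teeth (0.06 rad of play); turned past 0.35 rad it need no longer be pressed.
- key: Bystander: dark cast-iron key with a ring bow, 98 mm long along its x, 8 mm thick, lying flat. Origin on the underside.
- token: Bystander: white plastic laundry token, 28 mm across, 4 mm thick, lying flat. Origin at the centre of the underside.
- jar_lid: Bystander: round glass jar lid, 72 mm across, with a knob, 22 mm high. Origin at the centre of the underside.
- wedge: Bystander: rubber door wedge, 95 x 36 mm, up to 22 mm high. Origin at the centre of the underside.
- padlock: Bystander: small brass padlock lying flat, 68 x 34 mm, 18 mm thick. Origin under the middle of its body.
- mug: Bystander: white mug, 80 mm across, 90 mm high. Origin at the centre of the underside.
- jar: Bystander: closed glass jar with a metal lid, 64 mm across, 95 mm high. Origin at the centre of the underside.
Not all that is in view belongs to the job. Several things have the shape of the cap; the one meant has the colours described above. Of the things shaped like the box, the metal one is meant.

How it is judged:
On the way, in this order (a step that is already met when the one before it is completed fails the run):
1. the cap, gripped, is pressed down to its stop against the spring (value of joint plunger above 0.0042 m and contact force between the fingers and cap above 1 N and z of cap in the frame of box below 0.0525 m), for 0.3 s.
2. the cap is turned past 0.7 rad, still seated in the box (angle between the x axis of cap and the x axis of box, either way round above 0.7 rad and z of cap in the frame of box below 0.06 m and horizontal distance between cap and box below 0.008 m), for 0.1 s.
At the end, for the whole second after the job is handed in: The cap is held in the fingers (more than 2 N) with the foot of its stem more than 60 mm above the top of the box, within 80 mm of the box's axis, level within 0.3 rad, touching the box no more and still (under 0.03 m/s) (z of cap in the frame of box above 0.13 m and horizontal distance between cap and box below 0.08 m and angle between cap's own z axis and vertical below 0.3 rad and contact force between the fingers and cap above 2 N and contact force between cap and box below 0.01 N and linear speed of cap below 0.03 m/s and angular speed of cap below 0.3 rad/s); the arm keeps its last pose, push and grip.
It fails at once if another thing on the shelf was moved by more than 20 mm (distance of any of key, token, jar_lid, wedge, padlock, mug, jar from where it was at the start of the episode above 0.02 m).
It also fails if it takes over 45 s, if anything falls off the work surface, if the arm or the gripper's body presses on something with over 40 N, if the wrist force passes 120 N, or if a joint passes its speed limit or range.

## Robot

A 6-joint arm with a two-finger parallel gripper is mounted at the origin on the work surface. World frame = base frame: x ahead of the robot, y to its left, z up, the work surface at z = 0. Lengths are in m, angles in rad, forces in N, time in s.
With the tool pointing down it reaches from about 0.425 to 0.95 m from the base axis. Payload 3.5 kg.
Tool frame: the origin (TCP) lies at the very end of the fingers, on their centre line; the grasp point (between the pads) lies 19 mm behind it; z points along the fingers, y is the direction in which the jaws open and shut (so a half turn about z gives the same grasp; the last joint's range is limited). The gripper opens to 85 mm and grips with 20 to 120 N. Pads are 22 mm wide; open, the fingers measure 114 mm over their backs; the gripper's body (76 mm by 85 mm) begins 54 mm behind the grasp point. The pads swing forward as they close: fully open they stand 13 mm farther back than shut.
Start: joints at [-1.489, 0.286, 1.577, -0, 1.279, -0.15], TCP at [0.155, -0.657, 0.231] pointing down, gripper open.
Joint ranges: [-2.77, 2.77], [-0.9, 2.22], [0.21, 2.48], [-1.53, 4.67], [0.24, 2.81], [-2.84, 2.84]. Speed limits (rad/s): [2.79, 2.79, 3.14, 3.14, 3.14, 3.14].

## Interface

Orientations are given as a unit quaternion [x, y, z, w].
In Python, from plant import ctrl, imaging gives the robot as it stands.
- The arm moves only by the shell command python3 -m creep 'ROWS' [OPENING] [FORCE]. ROWS is JSON, one flat list of numbers, 4 for each row, row after row: the shift along the tool's x, y, z in units of 25 mm (1.0 is 25 mm), then the turn about the tool's z in units of 5 degrees (1.0 is 5 degrees). A call has 1 to 20 rows; each row is the pose to reach, as a shift and turn from the pose commanded when the call began, along the tool's axes at that moment; what a row does not reach only later rows make up. A row lasts 1/12 s, in which the tool goes at most 41.7 mm and 7.16 degrees, less where a joint would pass 70% of its speed; a pose out of reach is approached as far as the arm can. A call with a gripper value outside its range is refused whole. OPENING is the closure in counts, from 0 (fully open) to 255 (shut), set as the call begins (- or left out, the last holds). The fingers move at their own pace and stop on an object; FORCE is the grip in N (left out, the last holds). Time passes only in rows, so rows that repeat a pose let the fingers close. It gives the time, the measured TCP pose, the force and the opening at its end, in the units of the state.
- ctrl.get_state(): the state, without advancing time (a new reading comes with each control period).
- imaging.read_camera(name): name is "scene" or "top"; returns the picture (384x512x3 uint8, red, green, blue); there is no depth.
- imaging.camera_info(name): a dict with "intrinsics" (3x3 intrinsics, pixels), "origin" and "attitude" of the camera in the world. Camera axes: x right, y down, z forward; pixel columns grow to the right and rows downward; lengths in m; the calibration is good to about 2 mm. A picture is of the moment at which its call begins. camera_info takes no time and is no camera call.
- ctrl.sign_off(): hands the job in, once; it reports no verdict.
Trained networks look in the newest picture that a camera, given by its name, has taken for a name from the list of things; names that differ only in an ending like _2 or _b are one class to them, and where a whole thing is asked for, a point or a joint stands for the part that bears it (a point fixed in the world has none). Each returns a list of dicts, best first, with "p" (0 to 1); they miss things now and then, are a little off and sometimes report something else, mostly with a low value. They report only what shows in the picture. A call takes as long as a camera call. They do not tell look-alikes from the thing itself.
- imaging.silhouettes(camera, name): "mask" (384x512 bool, what is visible of it) and "uv" ([column, row] in pixels, amid what is visible of it).
The state is a dict: "time": time; "qpos": joint angles; "dq": joint speeds; "joint_efforts": joint torques, N m; "eef_pos": TCP position; "tcp_rot": TCP orientation; "contact_force": force on the tool from outside, world axes, zero at the start; "wrist_torque": the same for the moment, N m; "opening": opening from 0.0 (shut) to 1.0 (fully open).
Only numpy, scipy, OpenCV 4.12 (cv2) and the standard library are available. Lean on these libraries where they do the work, as an engineer would, in place of code of your own. Each camera call takes 0.05 s, during which the arm holds its last target.

## Working session

There is one attempt and no reset: what is moved stays moved. The work goes in short steps, Python scripts to look and compute and a shell command to move; the robot and the scene stay as the last step left them, time stands still between calls to the robot, and variables do not carry over. Pictures are saved under pics/ and viewed, and the job is handed in when it is done.

```bash
ls; mkdir -p pics; python3 - <<'E'
from plant import ctrl, imaging
import cv2
s=ctrl.get_state();print(s)
for c in("scene","top"):
    im=imaging.read_camera(c);cv2.imwrite(f"pics/{c}0.png",im[:,:,::-1]);print(imaging.camera_info(c))
    for n in("box","cap"):
        for d in imaging.silhouettes(c,n):print(c,n,d["p"],d["uv"],d["mask"].sum())
E
```

```text
pics
{'time': 0.0, 'qpos': array([-1.48900382e+00,  2.87158163e-01,  1.57817757e+00,  2.45748940e-05,
        1.27860756e+00, -1.50036095e-01]), 'dq': array([-0.00230905, -0.00017717,  0.00143627,  0.00019215,  0.00075131,
       -0.00150053]), 'joint_efforts': array([-3.06340127e-06, -4.05986702e+01, -2.92625284e+01, -1.90026640e-04,
        5.76629187e-03, -1.53247851e-05]), 'eef_pos': array([ 0.15504286, -0.65627643,  0.22995188]), 'tcp_rot': array([ 9.93289181e-01,  1.15651294e-01,  5.18518629e-05, -1.17423405e-03]), 'contact_force': array([ 0.10958682,  0.33537338, -0.03500794]), 'wrist_torque': array([0.03169886, 0.01933583, 0.03985778]), 'opening': 0.9995850476577122}
{'intrinsics': array([[376.25803777,   0.        , 252.21800333],
       [  0.        , 376.25803777, 194.80834912],
       [  0.        ,   0.        ,   1.        ]]), 'origin': array([ 1.05591991, -0.12249362,  0.88508299]), 'attitude': array([ 0.75060834,  0.58945687, -0.18457178, -0.23465075])}
scene box 0.87 [189.7, 176.3] 2586
scene box 0.6 [395.3, 165.4] 759
scene box 0.59 [291.9, 210.0] 2686
scene cap 0.7 [318.0, 148.7] 289
scene cap 0.57 [288.5, 183.6] 361
{'intrinsics': array([[359.40032574,   0.        , 262.26576907],
       [  0.        , 359.40032574, 191.54524003],
       [  0.        ,   0.        ,   1.        ]]), 'origin': array([0.39505563, 0.01234954, 1.09256764]), 'attitude': array([-0.70501716,  0.7062078 , -0.04834619,  0.04340509])}
top box 0.88 [314.0, 247.9] 2333
top box 0.74 [230.2, 183.8] 1846
top cap 0.82 [230.5, 201.4] 410
top cap 0.74 [179.4, 249.9] 351
```

View pics/scene0.png

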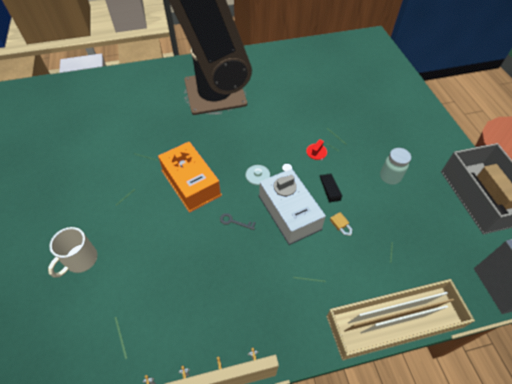

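View pics/top0.png

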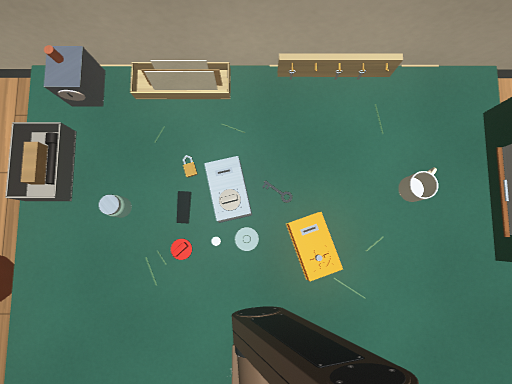

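The top view shows the metal box at (228,188) with the grey cap on it at (230,200). The look-alikes are a red cap at (180,249) and an orange box at (314,248) whose own mouth is at (319,258). By the description I choose the grey cap on the metal box, and I'll check it in a close crop and measure it.

```bash
cat > h.py <<'E'
import numpy as np, cv2
from scipy.spatial.transform import Rotation as R
from plant import ctrl, imaging
def pix2z(c,uv,z):
    i=imaging.camera_info(c);d=R.from_quat(i["attitude"]).as_matrix()@np.linalg.inv(i["intrinsics"])@np.array([uv[0],uv[1],1.])
    o=np.array(i["origin"]);return o+d*(z-o[2])/d[2]
def proj(c,p):
    i=imaging.camera_info(c);q=R.from_quat(i["attitude"]).as_matrix().T@(np.array(p)-i["origin"]);q=i["intrinsics"]@q;return q[:2]/q[2]
E
python3 - <<'E'
from h import *
for c,(x,y) in(("top",(195,145)),("scene",(250,155))):
    im=cv2.imread(f"pics/{c}0.png")[y:y+90,x:x+80]
    cv2.imwrite(f"pics/{c}0c.png",cv2.resize(im,None,fx=6.6,fy=6.6,interpolation=cv2.INTER_CUBIC))
imaging.read_camera("top")
for n in("box","cap","mouth","cap_bar"):
    for d in imaging.silhouettes("top",n):
        m=d["mask"].astype(np.uint8);r=cv2.minAreaRect(cv2.findNonZero(m));print(n,d["p"],d["uv"],r)
E
```

```text
box 0.78 [228.9, 183.8] ((227.92355346679688, 188.9058837890625), (61.608245849609375, 36.33584976196289), 77.47119140625)
box 0.78 [316.7, 247.7] ((313.7416076660156, 246.4239044189453), (63.61032485961914, 39.08332824707031), 67.7509765625)
cap 0.82 [230.5, 202.3] ((230.0, 199.5), (19.0, 20.0), 90.0)
cap 0.69 [180.1, 250.1] ((181.0, 249.0), (20.0, 20.0), 90.0)
cap 0.37 [229.5, 182.9] ((227.81137084960938, 188.93231201171875), (62.15690994262695, 36.36795425415039), 77.73522186279297)
mouth 0.9 [312.3, 247.1] ((314.0501403808594, 246.18722534179688), (62.343528747558594, 38.07126235961914), 69.56716918945312)
mouth 0.8 [226.7, 183.3] ((227.81637573242188, 188.71966552734375), (62.12691879272461, 35.95917510986328), 76.75948333740234)
mouth 0.32 [179.5, 205.0] ((183.5, 206.5), (31.0, 13.0), 90.0)
cap_bar 0.61 [227.2, 198.5] ((229.9000244140625, 199.80001831054688), (19.922346115112305, 19.922346115112305), 18.43494987487793)
cap_bar 0.57 [181.9, 249.1] ((181.0, 248.5), (19.0, 20.0), 90.0)
```

View pics/top0c.png

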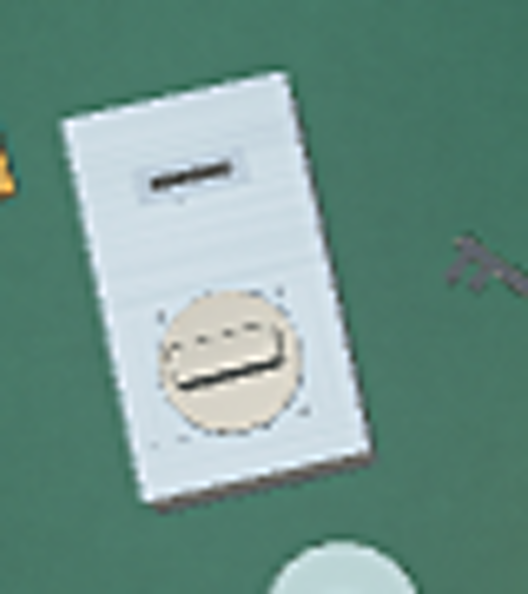

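View pics/scene0c.png

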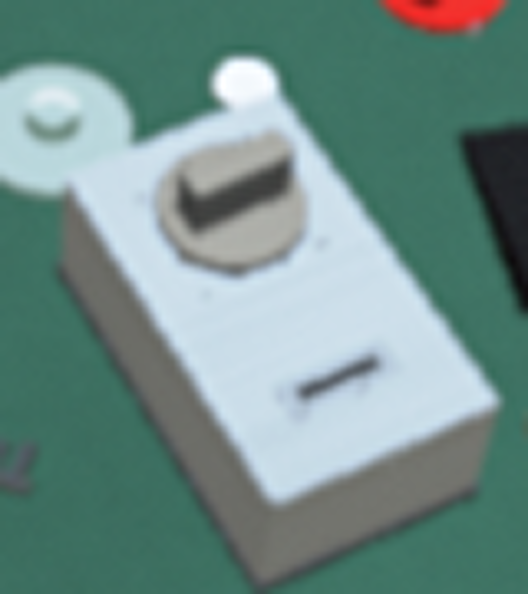

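Both crops confirm it: the grey cap's bar is at top (230,199) and scene (288,184), on the bare-metal box. Next I compute the pose from the box corners and flange centre.

```bash
python3 - <<'E'
from h import *
from scipy.optimize import least_squares
f=lambda p,o:(np.array(p)+.5)/6.6-.5+np.array(o)
T=[f(p,(195,145)) for p in((63,120),(286,72),(370,455),(145,502))]
S=[f(p,(250,155)) for p in((283,503-2),(68,183),(283,98),(497,405))]
ft=f((231,361),(195,145));fs=f((232,208),(250,155))
for n,c,q in(("T","top",T),("S","scene",S)):
    print(n,[pix2z(c,p,.07)[:2].round(4) for p in q])
print("flange",pix2z("top",ft,.082),pix2z("scene",fs,.082))
# corner order top: far-left(+x,+y),(+x,-y),(-x,-y),(-x,+y)
def model(v):
    c,s=np.cos(v[2]),np.sin(v[2])
    return [np.array([v[0]+c*a-s*b,v[1]+s*a+c*b,.07]) for a,b in((.122,.05),(.122,-.05),(-.05,-.05),(-.05,.05))]
for nm,use in(("top",0),("scene",1),("both",2)):
    def res(v):
        m=model(v);r=[]
        if use!=1:r+=[proj("top",m[i])-T[i] for i in range(4)]
        if use!=0:
            r+=[proj("scene",m[i])-S[j] for i,j in((0,3),(1,0),(2,1),(3,2))]
        return np.concatenate(r)
    s=least_squares(res,[.37,.1,.0]);print(nm,s.x,s.cost,s.fun.round(1))
s=ctrl.get_state();print(R.from_quat(s["tcp_rot"]).as_matrix().round(4))
# cap bar line in top at z=.1105: bottom edge (180,387)-(280,362) crop
a=pix2z("top",f((180,387),(195,145)),.1105);b=pix2z("top",f((280,362),(195,145)),.1105);print("bar dir angle",np.arctan2(*(a-b)[1::-1])-np.pi/2)
E
```

```text
T [array([0.6129, 0.1733]), array([0.6344, 0.0756]), array([0.4656, 0.0383]), array([0.4455, 0.1349])]
S [array([0.6346, 0.0823]), array([0.4717, 0.0409]), array([0.4501, 0.1394]), array([0.6138, 0.1747])]
flange [0.5051045  0.09756403 0.082     ] [0.50793335 0.09911474 0.082     ]
top [0.50443488 0.09770554 0.21870503] 0.13370915305958925 [ 0.1  0.1  0.1 -0.   0.1 -0.3 -0.3  0.3]
scene [0.50701654 0.1013285  0.22627251] 2.060126547504886 [ 1.1  0.1 -0.6  1.1 -0.  -0.7 -0.5 -0.8]
both [0.5058238  0.09973067 0.22320302] 5.110236832090388 [-0.8 -0.3 -0.8 -0.5 -0.6 -0.9 -0.9 -0.2  0.3 -0.1 -1.5  0.8 -0.7 -1.
 -1.1 -1. ]
[[ 9.733e-01  2.297e-01  0.000e+00]
 [ 2.297e-01 -9.733e-01 -1.000e-04]
 [ 0.000e+00  1.000e-04 -1.000e+00]]
bar dir angle 0.24551587896290372
```

```bash
python3 -m creep '[0.3,-0.2,0,-0.2, 0.9,-0.6,0,-0.6, 1.8,-1.1,0,-1.1, 2.9,-1.8,0,-1.8, 4,-2.6,0,-2.6, 5.1,-3.3,0,-3.3, 6.3,-4,0,-4, 7.4,-4.8,0,-4.8, 8.6,-5.5,0,-5.5, 9.7,-6.2,0,-6.2, 10.9,-7,0,-6.9, 12,-7.7,0,-7.6, 13,-8.4,0,-8.2, 13.7,-8.9,0,-8.6, 14.1,-9.1,0,-8.9, 14.3,-9.2,0,-9, 14.3,-9.2,0,-9]' 0 40; python3 - <<'E'
from h import *
s=ctrl.get_state();M=R.from_quat(s["tcp_rot"]).as_matrix();print(s["eef_pos"],s["qpos"],M.round(3))
y=.23; d=np.array([.506,.099,.17])-s["eef_pos"];print("units",M.T@d/.025, "turn",-np.degrees(y-np.arctan2(M[1,1],M[0,1]))/5)
E
```

```text
time: 1.97
eef_pos: [0.4507, -0.3505, 0.2314]
tcp_rot: [0.873, 0.488, -0.0, 0.0]
contact_force: [0.0, 1.1, -0.2]
opening: 1.001
[ 0.4507162  -0.35045345  0.23142246] [-8.38486938e-01  5.81436847e-02  1.83672560e+00 -1.78109601e-04
  1.24644441e+00 -2.86358642e-01] [[ 0.524  0.851  0.   ]
 [ 0.851 -0.524 -0.   ]
 [-0.     0.    -1.   ]]
units [16.46764354 -7.54637948  2.45127417] turn -8.961879598372615
```

```bash
python3 -m creep '[0.3,-0.1,0,-0.2, 0.9,-0.4,0.1,-0.5, 1.9,-0.9,0.3,-1, 3.0,-1.4,0.5,-1.7, 4.2,-1.9,0.6,-2.4, 5.4,-2.5,0.8,-3.0, 6.6,-3,1,-3.6, 7.8,-3.6,1.2,-4.3, 9,-4.1,1.3,-4.9, 10.2,-4.7,1.5,-5.6, 11.4,-5.2,1.7,-6.2, 12.6,-5.8,1.9,-6.9, 13.8,-6.3,2,-7.5, 14.9,-6.8,2.2,-8.1, 15.7,-7.2,2.3,-8.6, 16.2,-7.4,2.4,-8.85, 16.4,-7.5,2.4,-8.95, 16.47,-7.55,2.45,-8.96, 16.47,-7.55,2.45,-8.96]'; python3 - <<'E'
from h import *
s=ctrl.get_state();M=R.from_quat(s["tcp_rot"]).as_matrix();print(s["eef_pos"],s["qpos"],M.round(3))
for c in("scene","top"):
    im=imaging.read_camera(c)[:,:,::-1].copy();cv2.imwrite(f"pics/{c}1.png",im)
x,y=240,110
im=cv2.imread("pics/scene1.png")[y:y+110,x:x+120];cv2.imwrite("pics/s1c.png",cv2.resize(im,None,fx=5,fy=5,interpolation=cv2.INTER_CUBIC))
E
```

```text
time: 3.55
eef_pos: [0.5056, 0.0984, 0.1699]
tcp_rot: [0.622, 0.783, -0.0, -0.0]
contact_force: [0.3, -0.4, -0.7]
opening: 1.0
[0.5056426  0.0983812  0.16986065] [-4.88153125e-03 -6.90375041e-03  2.02092472e+00 -2.29362134e-04
  1.12810214e+00 -2.32972910e-01] [[-0.226  0.974 -0.001]
 [ 0.974  0.226 -0.   ]
 [-0.    -0.001 -1.   ]]
```

View pics/s1c.png

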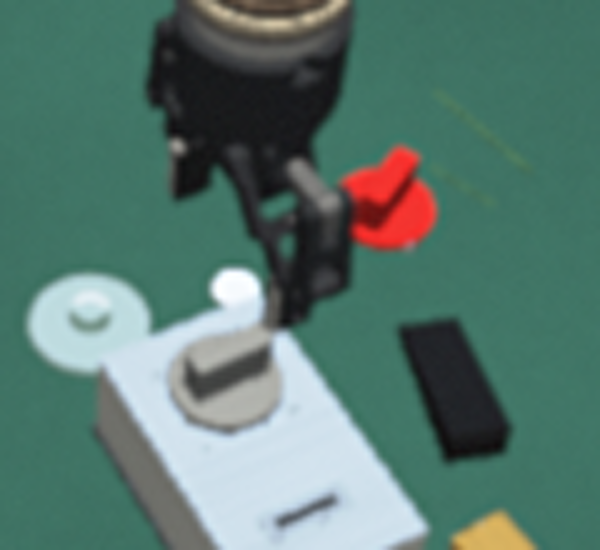

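View pics/top1.png

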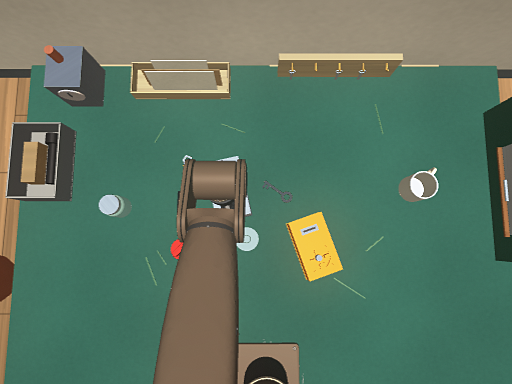

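```bash
python3 -m creep '[0,0,0.1,0, 0,0,0.4,0, 0,0,0.9,0, 0,0,1.5,0, 0,0,2.1,0, 0,0,2.6,0, 0,0,3.0,0, 0,0,3.2,0, 0,0,3.3,0, 0,0,3.3,0, 0,0,3.3,0]'; python3 - <<'E'
from h import *
s=ctrl.get_state();print(s["eef_pos"])
im=imaging.read_camera("scene")[:,:,::-1].copy()
for p in [s["eef_pos"],(.506,.099,.1105)]:print(proj("scene",p))
x,y=240,130
im=im[y:y+100,x:x+100];cv2.imwrite("pics/s2c.png",cv2.resize(im,None,fx=6,fy=6,interpolation=cv2.INTER_CUBIC))
E
```

```text
time: 4.57
eef_pos: [0.5065, 0.0985, 0.088]
tcp_rot: [0.622, 0.783, 0.0, 0.0]
contact_force: [0.6, -0.3, 0.0]
opening: 1.003
[0.50654677 0.09849198 0.0879797 ]
[284.51011186 184.38227546]
[285.25046351 179.00628289]
```

View pics/s2c.png

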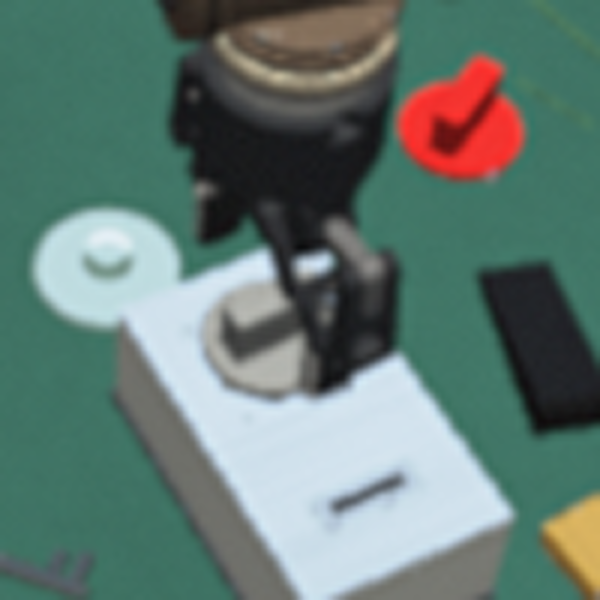

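```bash
python3 - <<'E'
from h import *
s=ctrl.get_state();M=R.from_quat(s["tcp_rot"]).as_matrix()
for l in [(x,y,z) for y in(.0425,.057) for x in(-.011,.011) for z in(-.013,)]:
    p=s["eef_pos"]+M@np.array(l);print(l,((proj("scene",p)-[240,130]+.5)*6-.5).round())
for z in(.1105,.082):
  c,q=np.cos(.23),np.sin(.23)
  for a,b in((-.008,.023),(-.008,-.023),(.008,.023),(.008,-.023)):
    p=(.506+c*a-q*b,.099+q*a+c*b,z);print(z,a,b,((proj("scene",p)-[240,130]+.5)*6-.5).round())
E
```

```text
(-0.011, 0.0425, -0.013) [299. 392.]
(0.011, 0.0425, -0.013) [344. 373.]
(-0.011, 0.057, -0.013) [316. 418.]
(0.011, 0.057, -0.013) [362. 398.]
0.1105 -0.008 0.023 [311. 264.]
0.1105 -0.008 -0.023 [218. 303.]
0.1105 0.008 0.023 [330. 290.]
0.1105 0.008 -0.023 [236. 329.]
0.082 -0.008 0.023 [305. 304.]
0.082 -0.008 -0.023 [215. 342.]
0.082 0.008 0.023 [324. 330.]
0.082 0.008 -0.023 [233. 368.]
```

Camera projection and picture agree: the bar is at crop (265,320) and the finger tip at (325,388), within about 1 px of prediction. Closing the fingers.

```bash
python3 -m creep '[0,0,0.1,0, 0,0,0.1,0, 0,0,0.1,0, 0,0,0.1,0, 0,0,0.1,0, 0,0,0.1,0, 0,0,0.1,0, 0,0,0.1,0, 0,0,0.1,0, 0,0,0.1,0, 0,0,0.1,0, 0,0,0.1,0]' 255 60; python3 - <<'E'
from h import *
s=ctrl.get_state();print(s["eef_pos"],s["contact_force"],s["wrist_torque"],s["opening"])
im=imaging.read_camera("scene")[:,:,::-1].copy()
x,y=240,130
im=im[y:y+100,x:x+100];cv2.imwrite("pics/s3c.png",cv2.resize(im,None,fx=6,fy=6,interpolation=cv2.INTER_CUBIC))
E
```

```text
time: 5.62
eef_pos: [0.5063, 0.0986, 0.0854]
tcp_rot: [0.622, 0.783, 0.0, 0.0]
contact_force: [-0.9, -0.4, 3.2]
opening: 0.172
[0.50630072 0.09855356 0.08536927] [-0.89609212 -0.35109468  3.21325367] [ 0.02311471  0.14152406 -0.00969596] 0.17233355786991061
```

View pics/s3c.png

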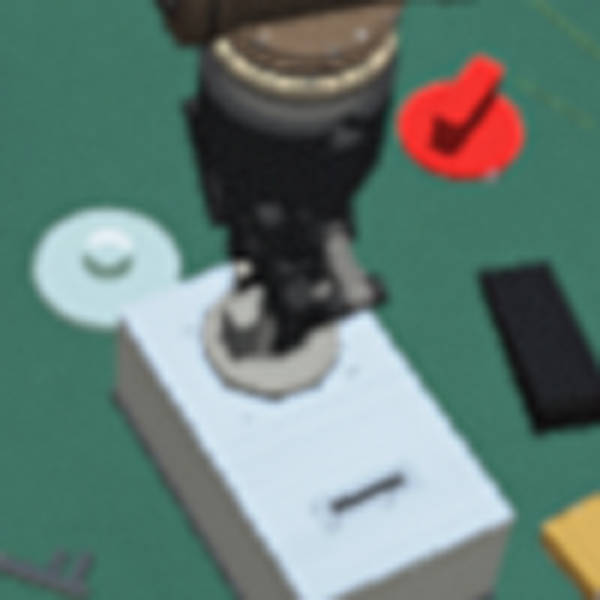

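The fingers hold the bar (opening 0.17). Now pressing down.

```bash
python3 -m creep '[0,0,0.06,0, 0,0,0.12,0, 0,0,0.18,0, 0,0,0.22,0, 0,0,0.25,0, 0,0,0.25,0, 0,0,0.25,0]' 255 80; python3 -c "
from h import *
s=ctrl.get_state();print(s['eef_pos'],s['contact_force'],s['wrist_torque'],s['opening'])"
```

```text
time: 6.25
eef_pos: [0.5064, 0.0985, 0.0797]
tcp_rot: [0.622, 0.783, -0.0, 0.0]
contact_force: [-3.1, 0.7, 7.2]
opening: 0.171
[0.50643316 0.09852959 0.07968014] [-3.14964726  0.70890678  7.24004707] [-0.05832519  0.53722602 -0.0378723 ] 0.17131047568045574
```

```bash
python3 -m creep '[0,0,0.04,0, 0,0,0.06,0, 0,0,0.06,0, 0,0,0.06,0]'; python3 -m creep '[0,0,0.03,0, 0,0,0.03,0, 0,0,0.03,0]' 
```

```text
time: 6.58
eef_pos: [0.5065, 0.0986, 0.0794]
tcp_rot: [0.622, 0.783, -0.0, -0.0]
contact_force: [-5.8, -0.8, 14.8]
opening: 0.168
time: 6.83
eef_pos: [0.5065, 0.0985, 0.0794]
tcp_rot: [0.622, 0.783, -0.0, -0.0]
contact_force: [-8.0, -0.4, 18.8]
opening: 0.168
```

The cap is at its stop: z stays at 0.0794 while the force rises to 19 N. There is some side force in x, so I'll relieve it, hold, and then try a turn of about 20° one way.

```bash
python3 -m creep '[0,-0.03,0.02,0, 0,-0.05,0.02,0, 0,-0.05,0.02,0, 0,-0.05,0.02,0]'; python3 -m creep '[0,0,0,0.5, 0,0,0,1, 0,0,0,1.5, 0,0,0,2, 0,0,0,2.5, 0,0,0,2.5, 0,0,0,2.5]'; python3 -c "
from h import *
s=ctrl.get_state();M=R.from_quat(s['tcp_rot']).as_matrix();print(np.arctan2(M[1,1],M[0,1]),s['contact_force'],s['wrist_torque'])"
```

```text
time: 7.17
eef_pos: [0.5065, 0.0986, 0.0794]
tcp_rot: [0.622, 0.783, 0.001, 0.001]
contact_force: [-5.3, 0.3, 19.1]
opening: 0.175
time: 7.75
eef_pos: [0.5073, 0.0985, 0.0794]
tcp_rot: [0.703, 0.711, 0.002, 0.002]
contact_force: [-2.8, 0.6, 15.6]
opening: 0.173
0.011987260035454651 [-2.84426841  0.56817126 15.56680304] [0.17815764 0.68261763 0.36319415]
```

```bash
python3 -m creep '[0,0,0,0.5, 0,0,0,0.8, 0,0,0,0.8, 0,0,0,0.8]'; python3 -c "
from h import *
s=ctrl.get_state();M=R.from_quat(s['tcp_rot']).as_matrix();print(np.arctan2(M[1,1],M[0,1]),s['contact_force'],s['wrist_torque'])"
```

```text
time: 8.08
eef_pos: [0.5073, 0.0985, 0.0794]
tcp_rot: [0.724, 0.69, 0.001, 0.003]
contact_force: [-3.4, 2.1, 16.1]
opening: 0.17
-0.04763439438640916 [-3.42230263  2.11093918 16.14582988] [0.41058788 0.69138244 2.08935192]
```

The moment jumped to 2.1 N m at about 0.27 rad, so clockwise jams. Going the other way, still pressed.

```bash
python3 -m creep '[0,0,0,-0.6, 0,0,0,-1.4, 0,0,0,-2.2, 0,0,0,-3.0, 0,0,0,-3.8, 0,0,0,-4.6, 0,0,0,-5.4, 0,0,0,-6.1, 0,0,0,-6.7, 0,0,0,-7, 0,0,0,-7, 0,0,0,-7]'; python3 -c "
from h import *
s=ctrl.get_state();M=R.from_quat(s['tcp_rot']).as_matrix();print(np.arctan2(M[1,1],M[0,1]),s['contact_force'],s['wrist_torque'])"
```

```text
time: 9.08
eef_pos: [0.5082, 0.0991, 0.0795]
tcp_rot: [0.488, 0.873, 0.003, 0.003]
contact_force: [-0.3, 2.7, 13.0]
opening: 0.168
0.550368185608608 [-0.3237279   2.71017128 12.96679964] [ 0.54922257  0.26145268 -0.02185459]
```

```bash
python3 -m creep '[0,0,0.02,-0.6, 0,0,0.02,-1.4, 0,0,0.02,-2.2, 0,0,0.02,-3.0, 0,0,0.02,-3.8, 0,0,0.02,-4.6, 0,0,0.02,-5.4, 0,0,0.02,-6.2, 0,0,0.02,-7, 0,0,0.02,-7.6, 0,0,0.02,-8, 0,0,0.02,-8, 0,0,0.02,-8]'; python3 -c "
from h import *
s=ctrl.get_state();M=R.from_quat(s['tcp_rot']).as_matrix();print(np.arctan2(M[1,1],M[0,1]),s['contact_force'],s['wrist_torque'])"; python3 -m creep '[0,0,0,-0.5, 0,0,0,-0.9, 0,0,0,-0.9, 0,0,0,-0.9]'; python3 -c "
from h import *
s=ctrl.get_state();M=R.from_quat(s['tcp_rot']).as_matrix();print(np.arctan2(M[1,1],M[0,1]),s['contact_force'],s['wrist_torque'])"
```

```text
time: 10.17
eef_pos: [0.5086, 0.0993, 0.0795]
tcp_rot: [0.161, 0.987, 0.002, 0.004]
contact_force: [-1.5, 3.5, 15.2]
opening: 0.174
1.2484097309830742 [-1.46129202  3.45897203 15.19861025] [0.65171359 0.31796914 0.02522893]
time: 10.5
eef_pos: [0.5081, 0.0995, 0.0795]
tcp_rot: [0.122, 0.993, 0.002, 0.003]
contact_force: [-2.3, 5.1, 15.9]
opening: 0.172
1.3265895904790834 [-2.25755387  5.1396201  15.9144744 ] [ 0.66318496  0.5604334  -0.05357268]
```

```bash
python3 -m creep '[0,0,0,-0.5, 0,0,0,-0.7, 0,0,0,-0.7, 0,0,0,-0.7]'; python3 - <<'E'
from h import *
s=ctrl.get_state();M=R.from_quat(s['tcp_rot']).as_matrix();print(np.arctan2(M[1,1],M[0,1]),s['contact_force'],s['wrist_torque'])
im=imaging.read_camera("scene")[:,:,::-1].copy()
x,y=240,130
im=im[y:y+100,x:x+100];cv2.imwrite("pics/s4c.png",cv2.resize(im,None,fx=6,fy=6,interpolation=cv2.INTER_CUBIC))
E
```

```text
time: 10.83
eef_pos: [0.508, 0.0997, 0.0795]
tcp_rot: [0.094, 0.996, 0.002, 0.003]
contact_force: [-1.6, 4.2, 16.7]
opening: 0.166
1.3835236165314673 [-1.55861351  4.22099412 16.68381821] [ 0.69110437  0.59274972 -0.8360274 ]
```

View pics/s4c.png

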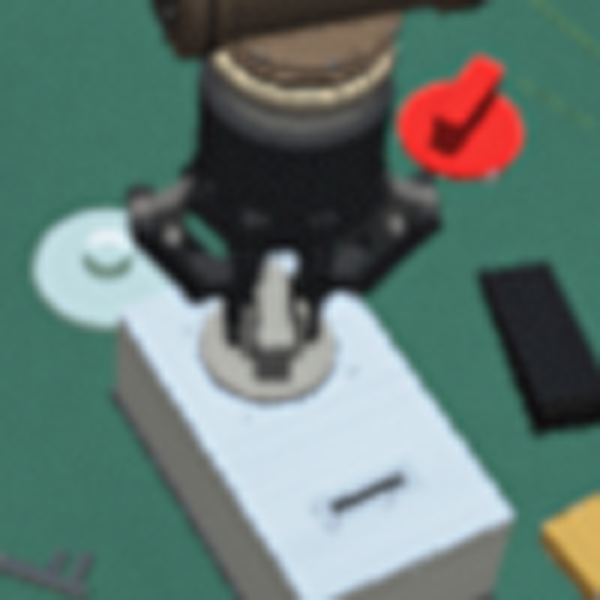

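The picture shows the bar at crop (272,320) turned about 65° with the cap still seated, and the moment has risen to −0.84 N m, so this is the end stop. I'll ease off a little and lift slowly.

```bash
python3 -m creep '[0,0,0,0.5, 0,0,0,0.7, 0,0,-0.1,0.7, 0,0,-0.25,0.7, 0,0,-0.4,0.7, 0,0,-0.6,0.7, 0,0,-0.8,0.7, 0,0,-0.8,0.7, 0,0,-0.8,0.7]'; python3 -c "
from h import *
s=ctrl.get_state();print(s['contact_force'],s['wrist_torque'])"
```

```text
time: 11.63
eef_pos: [0.5069, 0.0985, 0.096]
tcp_rot: [0.122, 0.993, 0.001, 0.003]
contact_force: [5.0, 2.8, 0.4]
opening: 0.168
[4.96190847 2.8115143  0.36474012] [ 0.53424075 -1.01564284 -0.07770092]
```

```bash
python3 -m creep '[-0.03,0.03,0,0, -0.03,0.03,-0.1,0, -0.03,0.03,-0.3,0, -0.03,0.03,-0.6,0, -0.03,0.03,-0.9,0, -0.03,0.03,-1.2,0, -0.03,0.03,-1.2,0, -0.03,0.03,-1.2,0]'; python3 -c "
from h import *
s=ctrl.get_state();print(s['contact_force'],s['wrist_torque'])"
```

```text
time: 12.3
eef_pos: [0.5059, 0.0988, 0.1263]
tcp_rot: [0.121, 0.993, -0.0, 0.0]
contact_force: [-0.1, 1.1, -1.1]
opening: 0.167
[-0.13275843  1.13583762 -1.0512534 ] [0.02061696 0.02570308 0.01297393]
```

The cap is free: no side load, and about −1 N of weight. Lifting the rest.

```bash
python3 -m creep '[0,0,-0.1,0, 0,0,-0.3,0, 0,0,-0.7,0, 0,0,-1.2,0, 0,0,-1.7,0, 0,0,-2.2,0, 0,0,-2.6,0, 0,0,-2.85,0, 0,0,-3,0, 0,0,-3,0, 0,0,-3,0, 0,0,-3,0, 0,0,-3,0]'; python3 - <<'E'
from h import *
s=ctrl.get_state();print(s['eef_pos'],s['contact_force'],s['dq'].round(4),s["opening"])
im=imaging.read_camera("scene")[:,:,::-1].copy();cv2.imwrite("pics/s5.png",im)
x,y=220,80
cv2.imwrite("pics/s5c.png",cv2.resize(im[y:y+150,x:x+150],None,fx=4,fy=4,interpolation=cv2.INTER_CUBIC))
t=imaging.read_camera("top")[:,:,::-1];cv2.imwrite("pics/t5.png",t)
E
```

```text
time: 13.38
eef_pos: [0.5053, 0.0988, 0.1997]
tcp_rot: [0.121, 0.993, -0.0, -0.001]
contact_force: [-0.2, 0.2, -0.6]
opening: 0.174
[0.50529185 0.0987919  0.1996556 ] [-0.24396028  0.18218291 -0.63482594] [-0.0006 -0.0013 -0.0008  0.0001  0.0015 -0.0029] 0.17422696144309402
```

View pics/s5c.png

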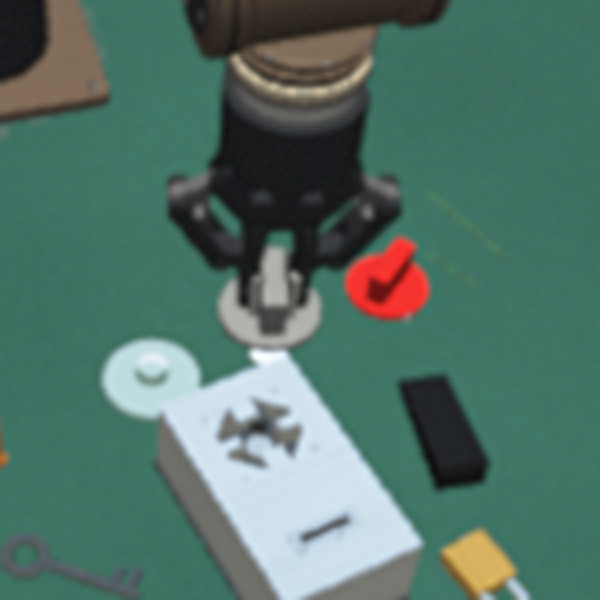

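View pics/s5.png

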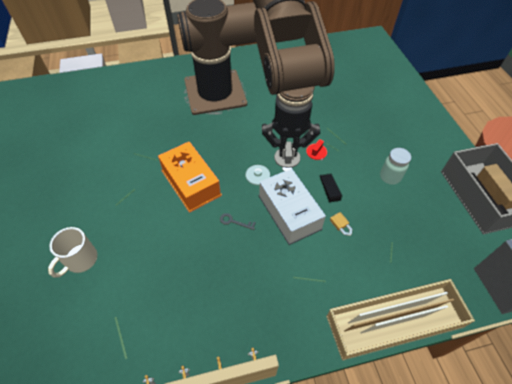

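The cap hangs level in the gripper at scene (288,157), above the open mouth at (285,187). The other things (lid (258,174), key (237,221), wedge (331,187), padlock (341,223), mug and jar) are where they were.

```bash
python3 -c "
from plant import ctrl
print(ctrl.sign_off())"
```

```text
the job is handed in; nothing more can be done
None
```

The cap is off the box. I handed in at about 13.5 s with the gripper holding it level, its foot about 10 cm above the box's top.

- **Turning:** I gripped the grey cap by its bar and pressed it to its stop; the height held at 0.0794 m while the force rose to 19 N. Clockwise jammed at about 0.27 rad with 2.1 N m. Anticlockwise turned freely to the end stop at about 1.15 rad.
- **Lifting:** It rubbed the mouth lightly at the start of the lift, about 5 N sideways. I shifted about 1 mm to clear it.
- **Last checks:**
  - The tool was at (0.505, 0.099, 0.200) and still, about 2 mm from the box's axis.
  - The gripper was at opening 0.17, set to 80 N, with no side load.
  - The scene picture shows the mouth open and the other things where they lay. The token is partly hidden behind the box and cap there, and I saved the last top picture but did not view it.
- **Disagreement:** The two cameras put the box's axis about 2 to 4 mm apart, so I used a middle value. This probably explains the small side forces.

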